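Draw the cold box's guarded bolt with the hooked rod

ROBOT

A 6-joint arm with a two-finger parallel gripper is mounted at the origin on the work surface. World frame = base frame: x ahead of the robot, y to its left, z up, the work surface at z = 0. Lengths are in mm, angles in rad, forces in N, time in s.
With the tool pointing down it reaches from about 350 to 875 mm from the base axis. Payload 4.2 kg.
Tool frame: the origin (TCP) lies at the very end of the fingers, on their centre line; the grasp point (between the pads) lies 19 mm behind it; z points along the fingers, y is the line along which they close (so a half turn about z gives the same grasp; the last joint's range is limited). The gripper opens to 85 mm and grips with 20 to 120 N. Pads are 22 mm wide; open, the fingers measure 114 mm over their backs; the gripper's body (76 mm by 85 mm) begins 54 mm behind the grasp point. The pads swing forward as they close: fully open they stand 13 mm farther back than shut.
Start: joints at [-0.956, 0.385, 0.008, 0, -1.194, -0.259], TCP at [217.727, -585.828, 231.312] pointing down, gripper open.
Joint ranges: [-3.14, 3.14], [-1.21, 2.06], [-1.07, 1.41], [-3.16, 2.05], [-2.99, -0.16], [-3.1, 3.1]. Speed limits (rad/s): [2.79, 2.79, 3.14, 3.14, 3.14, 3.14].

INTERFACE

Orientations are given as a unit quaternion [x, y, z, w].
In Python, from bench import arm gives the robot as it stands.
- The arm moves only by the tool servo_tool, never from a script. Its argument "rows" is a list that holds one entry, the list of rows, each a list of 7 numbers: the finger opening in mm, from 0 to 85.4, then the shift along the tool's x, y, z in mm, then the turn, a rotation vector about the tool's x, y, z in rad. A call has 1 to 10 rows; each row is the pose to reach, as a shift and turn from the pose commanded when the call began, along the tool's axes at that moment; what a row does not reach only later rows make up. A row lasts 1/8 s, in which the tool goes at most 62.5 mm and 10.7 degrees, less where a joint would pass 70% of its speed; a pose out of reach is approached as far as the arm can. A call with a gripper value outside its range is refused whole. The fingers move at their own pace and stop on an object; the grip force is fixed at half the most. Time passes only in rows, so rows that repeat a pose let the fingers close. It gives the time, the measured TCP pose, the force, the opening and the grip force at its end, in the units of the state.
- arm.read_state(): the state, without advancing time (a new reading comes with each control period).
- arm.get_image(name): name is "scene" or "top" or "wrist"; returns the picture (420x560x3 uint8, red, green, blue); there is no depth.
- arm.camera_params(name): a dict with "intrinsics" (3x3 intrinsics, pixels), "R" (3x3) and "t" (3): a world point X has camera coordinates R X + t. Camera axes: x right, y down, z forward; pixel columns grow to the right and rows downward; lengths in mm; the calibration is good to about 2 mm. A picture is of the moment at which its call begins: read the wrist's pose just before it. camera_params takes no time and is no camera call; for the wrist camera it gives the pose at the moment of the call.
- arm.job_done(): hands the job in; it is judged then, once.
The state is a dict: "clock": time; "joints": joint angles; "joint_vel": joint speeds; "joint_efforts": joint torques, N m; "position": TCP position; "ee_rot": TCP orientation; "contact_force": force on the tool from outside, world axes, zero at the start; "wrist_torque": the same for the moment, N m; "gripper_width": finger opening in mm; "grasp_force": force on a finger pad.
Only numpy, scipy, OpenCV 4.12 (cv2) and the standard library are available. Lean on these libraries where they do the work, as an engineer would, in place of code of your own. Each camera call takes 0.05 s, during which the arm holds its last target. There are 200 camera calls.

TASK

The locking bolt of the cold box sits under a wire guard where fingers cannot go. Take the hooked rod from its stand, reach in through the guard's open front, hook the rod behind the bolt's yellow tab and draw the bolt fully out towards the open front, then lay the rod back in its stand and let go. Work the bolt with the rod only, never with the gripper, and leave the bottles, the beaker and the stopwatch standing where they are.

Things in the scene. Friction and masses are not known exactly. Their poses are not given: they have to be found in the camera images.
- cold_box: Low beige cold box with a blue lid, fixed to the table, a wire guard before it. Origin: on the table right below the bolt's tab when shut. x points from the guard's open front to the box, z up. The box begins at x = 55 mm, is 250 mm wide, 108 mm high (stoppers 143 mm). The bolt lies along x at y = 0, axis 35 mm above the table, in dark guides 50 mm high at x = -85 and 32 mm.
- guard_mouth (a point): Centre of the guard's open front, 88 mm above the table, axes as cold_box's, at x = -100, y = 0 mm of it. The opening is 128 mm wide. The guard is a wire cage reaching 153 mm in from here: side wires at y = -68 and +68 mm, roof wires' underside 156 mm above the table, floor 20 mm above the table.
- tab_top (a point): Middle of the top edge of the yellow tab, an upright plate fixed on the bolt: 8 mm thick along the cold_box's x, 30 mm wide along y, reaching from the bolt up to 75 mm above the table. Moves with the bolt; axes as cold_box's.
- bolt: The bolt with its yellow tab. It slides along cold_box's x; axes as cold_box's. Its origin coincides with cold_box's when fully shut and lies at x = -50 mm of cold_box (towards the open front) when fully drawn to its stop; it may start up to 8 mm drawn. Sliding needs about 3 N plus a little with speed (15 N per m/s); there is no spring, it stays where it is left. Round bar 14 mm thick.
- stand: White stand for the rod, fixed. Origin: centre of its underside, on the table. x along the rod, z up. Base 130 x 100 x 12 mm. Two saddles, 10 mm thick, at x = -43 and +43 mm carry the rod's handle: flat seats 60 mm above the table, 34 mm wide between prongs that rise to 78 mm. Between the saddles 76 mm are free for fingers.
- rod: The hooked rod, about 150 g, lying in the stand. Origin: centre of its blue handle's underside, x along the rod to the hook, z up. Handle: a bar 110 mm long (x), 16 wide (y), 22 high (z = 0 to 22 mm). From its front a straight 8 mm steel rod runs along x at z = 11 mm to x = 190 mm and bends straight down to the hook's tip. Centre of mass about 20 to 30 mm ahead of the origin.
- hook_tip (a point): Lowest point of the rod's hook: at x = 190, y = 0, z = -28 mm of the rod. The hook is 8 mm thick.
- bottle_a: Small amber bottle, 44 mm across, 90 mm high, standing on the table to the left (+y) of the guard. Origin: centre of its underside, z up.
- bottle_b: Small amber bottle like bottle_a, to the right (-y) of the guard.
- bottle_c: Small amber bottle like bottle_a, standing farther left on the table.
- big_bottle: Big amber bottle, 110 mm across, 250 mm high, at the left. Origin: centre of its underside.
- beaker: Glass beaker, 68 mm across, 85 mm high, to the right (-y) of the stand. Origin: centre of its underside.
- stopwatch: Steel stopwatch in a flat black case 75 x 75 mm, 24 mm high, at the left near the robot. Origin: centre of its underside.
There are look-alikes about, which are no part of the job. There is more than one size of the rod; the job needs the larger.

How it is judged (in metres and radians):
On the way, in this order (a step that is already met when the one before it is completed fails the run):
1. the rod is lifted clear of its stand (z of rod in the frame of stand above 0.085 m), for 0.1 s.
2. the rod's hook pulls on the bolt's tab (contact force between rod and bolt above 0.5 N), for 0.1 s.
3. the bolt is fully drawn (at least 45 of its 50 mm) (x of bolt in the frame of cold_box below -0.045 m), for 0.2 s.
4. the rod lies in its stand again (z of rod in the frame of stand below 0.066 m and horizontal distance between rod and stand below 0.03 m), for 0.2 s.
At the end, for the whole second after the job is handed in: The bolt is drawn at least 45 mm of its 50 mm; the rod lies at rest on both saddles of its stand, between the prongs, its handle's centre within 30 mm lengthwise of the stand's centre (seated height within 6 mm, tilted less than 0.15 rad), and is let go (x of bolt in the frame of cold_box below -0.045 m and x of rod in the frame of stand between -0.03 and 0.03 m and y of rod in the frame of stand between -0.015 and 0.015 m and z of rod in the frame of stand between 0.055 and 0.066 m and angle between rod's own z axis and vertical below 0.15 rad and angle between the x axis of rod and the x axis of stand, either way round below 0.25 rad and linear speed of rod below 0.02 m/s); the robot touches nothing.
It fails at once if the gripper or arm touches the bolt or its tab (contact force between any of the fingers, the arm and bolt above 0.3 N).
It fails at once if a bottle, the beaker or the stopwatch is shifted by more than 30 mm or tipped (distance of any of bottle_a, bottle_b, bottle_c, big_bottle, beaker, stopwatch from where it was at the start of the episode above 0.03 m or angle between any of bottle_a, bottle_b, bottle_c, big_bottle, beaker, stopwatch's own z axis and vertical above 0.4 rad).
It also fails if it takes over 64 s, if anything falls off the work surface, if the arm or the gripper's body presses on something with over 40 N, if the wrist force passes 120 N, or if a joint passes its speed limit or range.

## Working session

There is one attempt and no reset: what is moved stays moved. The work goes in short steps, Python scripts to look and compute and a tool call to move; the robot and the scene stay as the last step left them, time stands still between calls to the robot, and variables do not carry over. Pictures are saved under pics/ and viewed, at most 10 in all, crops included, and the job is handed in when it is done.

Besides the shell and the picture viewer there is one more tool, called after "Emit:" as name(argument=value, ...), one argument or row to a line, values as JSON. servo_tool: Moves the arm, as the interface text tells. Its arguments: {"type":"object","properties":{"rows":{"type":"array"}},"required":["rows"]}

```bash
mkdir -p pics; python3 - <<'E'
from bench import arm
import cv2,numpy as np
s=arm.read_state();print(s)
for n in("scene","top"):
    cv2.imwrite(f"pics/{n}0.png",arm.get_image(n)[:,:,::-1]);p=arm.camera_params(n);print(n,np.round(p["intrinsics"],1).tolist(),np.round(p["R"],3).tolist(),np.round(p["t"],1).tolist())
E
```

```text
{'clock': 0.0, 'joints': array([-9.56429941e-01,  3.85571883e-01,  6.60730662e-03, -5.04504685e-04,
       -1.19396493e+00, -2.58605241e-01]), 'joint_vel': array([-6.81432691e-04, -3.49831559e-04, -1.82524538e-04,  9.50632031e-05,
        1.53841396e-04,  9.50281188e-04]), 'joint_efforts': array([ 7.63694188e-04, -3.92284155e+01,  1.88404459e+01,  4.18600693e+00,
       -4.54534849e-03,  3.67536401e-07]), 'position': array([ 217.50988113, -585.30910737,  230.20424907]), 'ee_rot': array([-1.76852277e-01,  9.84236801e-01,  1.06570433e-03, -2.38435391e-04]), 'contact_force': array([ 0.92075582, -0.17957547, -0.02582955]), 'wrist_torque': array([-0.01430772, -0.01189887,  0.05377288]), 'grasp_force': 0.0, 'gripper_width': 85.29163997917729}
scene [[519.1, 0.0, 281.4], [0.0, 519.1, 205.3], [0.0, 0.0, 1.0]] [[0.505, 0.863, 0.013], [0.527, -0.297, -0.796], [-0.683, 0.41, -0.605]] [-233.4, -160.8, 1831.4]
top [[440.6, 0.0, 278.7], [0.0, 440.6, 209.0], [0.0, 0.0, 1.0]] [[-0.02, -1.0, 0.02], [-0.998, 0.018, -0.055], [0.055, -0.021, -0.998]] [-12.7, 484.4, 1211.7]
```

View pics/scene0.png

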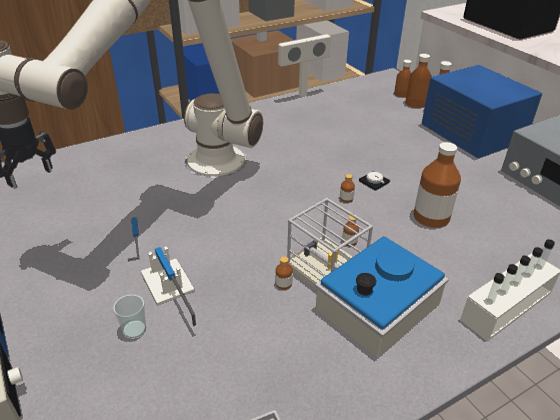

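View pics/top0.png

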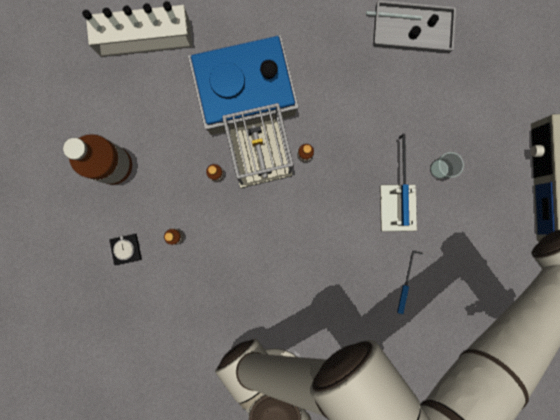

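The top view shows two blue-handled rods. One lies in the white stand, with its handle at (405,205) and hook at (402,137). The other lies loose on the table, handle (403,298) and hook (415,252). The rod in the stand is longer and matches the description. The yellow tab is at (257,142), with the guard mouth facing the robot at about (265,183). Next I'll confirm this in a crop and measure.

```bash
cat > h.py <<'E'
from bench import arm
import cv2,numpy as np
def ray(n,uv,p=None):
    p=p or arm.camera_params(n);R=np.array(p["R"]);t=np.array(p["t"])
    d=R.T@np.linalg.solve(p["intrinsics"],[uv[0],uv[1],1]);return -R.T@t,d
def plane(n,uv,z,p=None):
    c,d=ray(n,uv,p);return c+d*(z-c[2])/d[2]
def two(a,ua,b,ub):
    c1,d1=ray(a,ua);c2,d2=ray(b,ub);d1/=np.linalg.norm(d1);d2/=np.linalg.norm(d2)
    k=np.linalg.lstsq(np.c_[d1,-d2],c2-c1,rcond=None)[0];p,q=c1+d1*k[0],c2+d2*k[1]
    return (p+q)/2,np.linalg.norm(p-q)
def proj(n,X):
    p=arm.camera_params(n);x=np.array(p["intrinsics"])@(np.array(p["R"])@X+p["t"]);return x[:2]/x[2]
def blobs(im,lo,hi,roi,amin=8):
    h=cv2.cvtColor(im,cv2.COLOR_RGB2HSV);m=cv2.inRange(h,lo,hi);k=np.zeros_like(m);x0,y0,x1,y1=roi;k[y0:y1,x0:x1]=m[y0:y1,x0:x1]
    c,_=cv2.findContours(k,cv2.RETR_EXTERNAL,cv2.CHAIN_APPROX_NONE);return [q for q in sorted(c,key=cv2.contourArea,reverse=True) if cv2.contourArea(q)>=amin]
E
python3 - <<'E'
from h import *
T=cv2.imread("pics/top0.png")[:,:,::-1].copy();S=cv2.imread("pics/scene0.png")[:,:,::-1].copy()
blue=((100,110,50),(125,255,255));yel=((20,120,110),(35,255,255))
def show(nm,n,c,z):
    r=cv2.minAreaRect(c);print(nm,cv2.contourArea(c),np.round(r[0],1),np.round(r[1],1));b=cv2.boxPoints(r);print(np.round([plane(n,q,z)[:2] for q in b],0).tolist(),np.round(plane(n,r[0],z),1))
for c in blobs(T,*blue,(380,170,430,330)): show("handle","top",c,82)
for c in blobs(T,*blue,(170,20,320,140),500): show("lid","top",c,108)
for c in blobs(T,*yel,(235,120,285,170),4): show("tab","top",c,75)
for c in blobs(T,(0,0,150),(180,50,255),(370,170,430,245),100): show("stand","top",c,12)
for c in blobs(S,*yel,(290,230,360,290),4): show("tabS","scene",c,60)
for c in blobs(S,*blue,(120,200,200,290)): show("handleS","scene",c,82)
print("hook",plane("top",(402,137),71))
a=cv2.resize(T[110:330,370:480],None,fx=2.5,fy=2.5,interpolation=2)
b=cv2.resize(T[90:200,200:320],None,fx=4,fy=4,interpolation=2)
w=np.zeros((600,800,3),np.uint8);w[:550,:275]=a;w[:440,300:780]=b
cv2.imwrite("pics/c1.png",w[:,:,::-1])
E
```

```text
handle 205.0 [405. 204.] [40.  6.]
[[540.0, -348.0], [540.0, -364.0], [434.0, -361.0], [435.0, -345.0]] [ 487.2 -354.6   82. ]
handle 133.5 [402.9 299.1] [ 5.9 28.9]
[[204.0, -323.0], [277.0, -342.0], [273.0, -357.0], [201.0, -338.0]] [ 238.7 -340.2   82. ]
lid 5949.5 [242.5  79.6] [71.3 91. ]
[[885.0, 203.0], [936.0, -30.0], [751.0, -67.0], [701.0, 164.0]] [818.   67.6 108. ]
tab 21.5 [256.8 140.6] [ 3.  10.4]
[[665.0, 48.0], [671.0, 21.0], [663.0, 20.0], [657.0, 47.0]] [663.9  34.   75. ]
stand 1022.5 [398.5 207.5] [45. 35.]
[[546.0, -311.0], [544.0, -409.0], [418.0, -405.0], [420.0, -306.0]] [ 482.  -357.7   12. ]
tabS 24.0 [329.7 256.8] [ 3.6 10.2]
[[677.0, 10.0], [646.0, 35.0], [652.0, 42.0], [682.0, 17.0]] [664.6  26.2  60. ]
tabS 5.5 [335.8 256. ] [ 1.5 10.2]
[[683.0, 28.0], [653.0, 53.0], [656.0, 56.0], [686.0, 31.0]] [669.7  41.8  60. ]
tabS 4.5 [328.8 266.3] [2.8 2.1]
[[689.0, 1.0], [687.0, 7.0], [695.0, 7.0], [698.0, 1.0]] [692.4   4.   60. ]
handleS 201.5 [164.5 262.7] [34.9  7.7]
[[435.0, -368.0], [430.0, -349.0], [556.0, -352.0], [560.0, -370.0]] [ 497.5 -359.9   82. ]
handleS 72.5 [134.5 226.5] [18.8  5.3]
[[280.0, -377.0], [285.0, -364.0], [365.0, -384.0], [360.0, -397.0]] [ 323.3 -380.9   82. ]
hook [ 668.61020791 -356.32494265   71.        ]
```

View pics/c1.png

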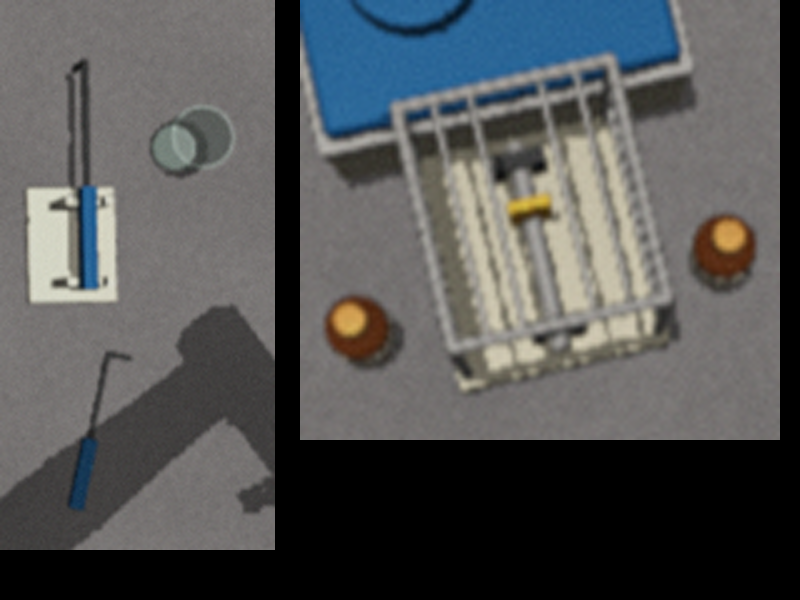

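The crop confirms it: the long rod in the stand is the larger one, with its hook bent down at the far end. The loose rod is shorter (about 73 mm handle) with a sideways hook, so it's the look-alike.

- **Rod:** the handle measures 106 x 16 mm against the given 110 x 16. Its centre is (487,-355) and its yaw about -1.7°.
- **Stand:** the centre is (482,-358).
- **Box:** yaw is about 12°, and the tab is at about (664,34), yaw about 12.5°.

First move: go above the handle.

Emit:
servo_tool(
  rows=[
    [[60,-43,15,0,0,0,0.05],[60,-86,29,10,0,0,0.1],[60,-129,44,20,0,0,0.15],[60,-172,59,30,0,0,0.2],[60,-216,73,40,0,0,0.25],[60,-259,88,50,0,0,0.3],[60,-302,102,60,0,0,0.34],[60,-345,117,70,0,0,0.386],[60,-345,117,80,0,0,0.386],[60,-345,117,80,0,0,0.386]],
  ],
)

```text
clock: 1.35
position: [499.4, -355.5, 149.9]
ee_rot: [0.015, 1.0, 0.001, -0.002]
contact_force: [-0.2, -0.2, 0.0]
gripper_width: 60.0
grasp_force: 0.0
```

```bash
cat >> h.py <<'E'
from scipy.spatial.transform import Rotation as Rn
def go(target,yaw_deg):
    "shift (tool axes) and z-turn from the measured pose to a TCP target with tool x at yaw+180"
    s=arm.read_state();R=Rn.from_quat(s["ee_rot"]);M=R.as_matrix()
    y=np.radians(yaw_deg);D=np.array([[-np.cos(y),np.sin(y)*-1,0],[-np.sin(y),np.cos(y),0],[0,0,-1]])
    D[:,1]=np.cross(D[:,2],D[:,0])
    print("t",round(s["clock"],2),"pos",np.round(s["position"],1),"yaw",round(np.degrees(np.arctan2(-M[1,0],-M[0,0])),2),"F",np.round(s["contact_force"],1),"w",round(s["gripper_width"],1),"g",round(s["grasp_force"],1))
    print("shift",np.round(M.T@(np.array(target)-s["position"]),1),"turn",np.round((R.inv()*Rn.from_matrix(D)).as_rotvec(),3))
E
python3 - <<'E'
from h import *
go([500,-355,52],-1.7)
p=arm.camera_params("wrist");W=arm.get_image("wrist")
cv2.imwrite("pics/w1.png",W[:,:,::-1])
for c in blobs(W,(100,110,50),(125,255,255),(0,0,560,420),200)[:3]:
    r=cv2.minAreaRect(c);print(cv2.contourArea(c),np.round(r[0]),np.round(r[1]));print(np.round([plane("wrist",q,82,p)[:2] for q in cv2.boxPoints(r)],0).tolist(),np.round(plane("wrist",r[0],82,p),1))
E
```

```text
t 1.35 pos [ 499.4 -355.5  149.9] yaw -1.71 F [-0.2 -0.2  0. ] w 60.0 g 0.0
shift [-0.9  0.4 97.9] turn [ 0.001 -0.003 -0.   ]
3377.0 [276. 203.] [157.  24.]
[[430.0, -365.0], [431.0, -350.0], [540.0, -351.0], [539.0, -368.0]] [ 481.1 -358.4   82. ]
```

View pics/w1.png

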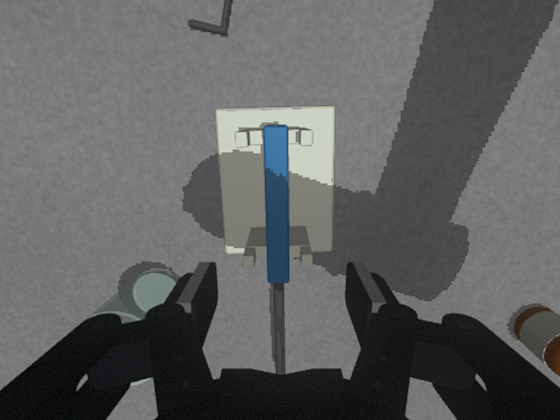

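The wrist view shows the handle, (276,125) to (278,282), midway between the fingers and clear of the beaker at the lower left. Going down and gripping.

Emit:
servo_tool(
  rows=[
    [[60,0,-1.5,20,0,0,0],[60,0,-1.5,45,0,0,0],[60,0,-1.5,70,0,0,0],[60,0,-1.5,88,0,0,0],[60,0,-1.5,97,0,0,0],[60,0,-1.5,97,0,0,0],[10,0,-1.5,97,0,0,0],[10,0,-1.5,97,0,0,0],[10,0,-1.5,97,0,0,0],[10,0,-1.5,97,0,0,0]],
  ],
)

```text
clock: 2.65
position: [500.9, -357.7, 55.3]
ee_rot: [0.015, 1.0, -0.0, 0.001]
contact_force: [-0.0, 0.7, 5.1]
gripper_width: 14.6
grasp_force: 59.3
```

Emit:
servo_tool(
  rows=[
    [[10,0,0,0,0,0,0],[10,0,0,0,0,0,0],[10,0,0,-10,0,0,0],[10,0,0,-25,0,0,0],[10,0,0,-45,0,0,0],[10,0,0,-70,0,0,0],[10,0,0,-100,0,0,0],[10,0,0,-130,0,0,0],[10,0,0,-150,0,0,0],[10,0,0,-150,0,0,0]],
  ],
)

```text
clock: 3.9
position: [501.1, -357.8, 206.7]
ee_rot: [0.015, 1.0, -0.001, 0.002]
contact_force: [0.2, -0.8, -2.0]
gripper_width: 15.1
grasp_force: 58.9
```

```bash
python3 - <<'E'
from h import *
go([400,-22,215],12.2)
a=arm.get_image("scene");b=arm.get_image("top");w=arm.get_image("wrist")
for n,i in(("s",a),("t",b),("w",w)): cv2.imwrite(f"pics/{n}2.png",i[:,:,::-1])
o=np.zeros((600,800,3),np.uint8);o[:420,:400]=cv2.resize(a[150:360,60:260],(400,420));o[:400,400:800]=cv2.resize(b[100:300,340:540],(400,400))
cv2.imwrite("pics/c2.png",o[:,:,::-1])
E
```

```text
t 3.9 pos [ 501.1 -357.8  206.7] yaw -1.73 F [ 0.2 -0.8 -2. ] w 15.1 g 58.9
shift [111.1 332.6  -9.3] turn [-0.002  0.004 -0.243]
```

View pics/c2.png

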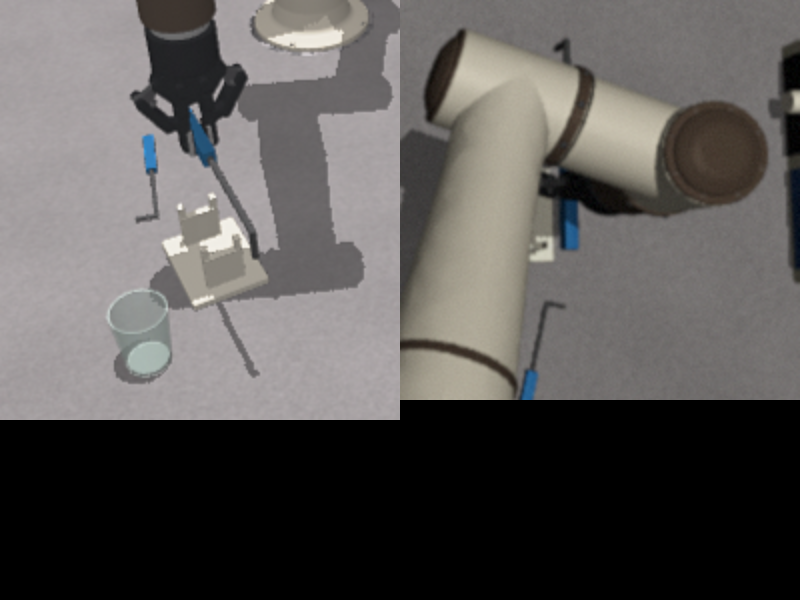

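The scene view shows the rod lifted clear and held level in the gripper, with the hook tip at about (187,277). Next I'll work out the tip's offset from the TCP by intersecting its ray with the rod's vertical plane.

```bash
python3 - <<'E'
from h import *
I=cv2.imread("pics/s2.png")
g=cv2.cvtColor(I,cv2.COLOR_BGR2GRAY)
P=np.array([501.1,-357.8,206.7]);y=np.radians(-1.7);n=np.array([-np.sin(y),np.cos(y),0])
for nm,uv in(("tip",(187.5,278)),("bend",(186.3,267))):
    c,d=ray("scene",uv);X=c+d*(n@(P-c))/(n@d);print(nm,np.round(X,1),np.round(X-P,1))
print("top bend",np.round(plane("top",(422.5,121),222)-P,1))
for z0 in(-23.3,):
    for dx in(170,175,180): print(dx,proj("scene",P+[dx,-5,z0]),proj("scene",P+[dx,-5,z0+35]),proj("top",P+[dx,-5,z0+40]))
for r in range(255,286): print(r,g[r,176:200])
E
```

```text
tip [ 683.2 -363.2  192.5] [182.1  -5.4 -14.2]
bend [ 685.4 -363.3  226.5] [184.3  -5.5  19.8]
top bend [172.1  -1.6  15.3]
170 [185.92516709 277.42370564] [184.299585   265.57950229] [424.18850473 121.71667467]
175 [186.81333458 278.87846528] [185.1999225  267.02540494] [424.10802159 119.61228063]
180 [187.70698274 280.34220189] [186.10592411 268.48040391] [424.02758123 117.50900536]
255 [168 162  75  89  93  90 113 171 168 168 168 167 168 167 166 167 166 165
 167 164  98 103 104 104]
256 [167 165 116  78  93  94  99 167 170 168 167 165 164 164 164 164 165 167
 168 164 113 102 105 103]
257 [165 169 162  71  87  94  88 120 170 169 165 163 163 163 165 163 164 166
 168 173 169 102 104 105]
258 [173 165 163 113  78  91  94 102 166 170 165 164 165 166 166 166 164 165
 167 170 167 101 104 105]
259 [218 164 164 162  84  84  94  96 121 160 167 168 168 166 164 165 165 166
 165 169 166 101 103 104]
260 [241 192 161 162 112  82  90  93  87 109 169 168 168 166 163 165 165 167
 167 171 166 101 103 104]
261 [240 236 162 164 164 119  80  94  98 124 163 173 168 164 162 166 165 167
 166 167 163 112 
[... 1780 characters left out ...]
 130 140 162 161 161 159 113  84  88  92 102 102 103 101
 100 100 101 102 101 102]
280 [130 131 130 130 130 138 163 161 161 162 164 167 166 121  95 101 101 100
 102 105 103 102 100 100]
281 [130 130 130 130 131 137 160 161 161 161 161 162 163 155  88  99 101 101
 103 104 103 101 102 101]
282 [130 130 130 130 129 130 141 162 161 160 161 161 161 162 124 101 100  99
 101 102 101 100  99 101]
283 [131 130 130 130 130 128 130 162 160 160 160 160 161 162 159 116 101 103
 102 100  99 100 101 103]
284 [130 130 130 130 129 131 144 162 161 160 160 160 161 161 161 145 102 101
 102 101 101 100 102 103]
285 [130 130 130 130 130 132 147 162 160 160 160 160 160 161 161 162 121  93
 100 103 103 102 102 103]
```

The tip is 175 mm ahead of the TCP and 23.5 mm below it, and both views agree within 2 mm. Next, carry the rod high to a pose in front of the guard mouth.

Emit:
servo_tool(
  rows=[
    [[10,10,25,-8,0,0,-0.02],[10,24,62,-8,0,0,-0.05],[10,38,98,-8,0,0,-0.08],[10,52,135,-8,0,0,-0.11],[10,66,172,-8,0,0,-0.13],[10,80,208,-8,0,0,-0.16],[10,94,245,-8,0,0,-0.19],[10,108,282,-8,0,0,-0.215],[10,120,312,-8,0,0,-0.235],[10,127,329,-8,0,0,-0.24]],
  ],
)

```text
clock: 5.3
position: [382.0, -23.9, 211.4]
ee_rot: [-0.105, 0.994, -0.0, -0.001]
contact_force: [-0.1, -0.1, -0.8]
gripper_width: 14.8
grasp_force: 58.8
```

Emit:
servo_tool(
  rows=[
    [[10,0,0,0,0,0,0],[10,0,0,-5,0,0,0],[10,0,0,-5,0,0,0]],
  ],
)

```text
clock: 5.68
position: [383.8, -25.2, 217.6]
ee_rot: [-0.104, 0.995, -0.0, 0.0]
contact_force: [0.4, -0.1, -1.0]
gripper_width: 14.7
grasp_force: 58.8
```

```bash
python3 - <<'E'
from h import *
go([384.3,-25.5,115.5],12)
a=arm.get_image("scene");b=arm.get_image("top");
cv2.imwrite("pics/s3.png",a[:,:,::-1]);cv2.imwrite("pics/t3.png",b[:,:,::-1])
o=np.zeros((600,800,3),np.uint8);o[:480,:400]=cv2.resize(a[130:290,220:353],(400,480));o[:480,400:800]=cv2.resize(b[100:260,200:333],(400,480))
cv2.imwrite("pics/c3.png",o[:,:,::-1])
for c in blobs(b,(20,120,110),(35,255,255),(235,120,285,170),3): r=cv2.minAreaRect(c);print(r,plane("top",r[0],75))
E
```

```text
t 5.67 pos [383.8 -25.2 217.6] yaw 11.96 F [ 0.4 -0.1 -1. ] w 14.7 g 58.8
shift [ -0.4  -0.4 102.1] turn [-0.     0.    -0.001]
((256.9058532714844, 140.57647705078125), (3.0370266437530518, 10.195732116699219), 77.47119140625) [664.00097005  33.70225928  75.        ]
```

View pics/c3.png

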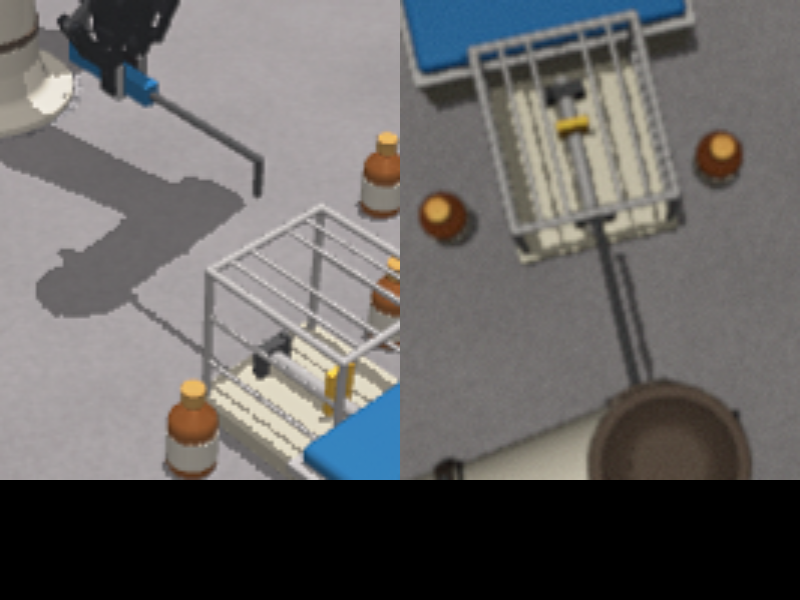

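The crop shows the hook level in front of the mouth and lined up with the bolt. The tab sits at (257,141), unchanged. I'll back off 8 mm, descend, then check before going in.

Emit:
servo_tool(
  rows=[
    [[10,8,0,5,0,0,0],[10,8,0,20,0,0,0],[10,8,0,40,0,0,0],[10,8,0,60,0,0,0],[10,8,0,80,0,0,0],[10,8,0,95,0,0,0],[10,8,0,102,0,0,0],[10,8,0,102,0,0,0],[10,8,0,102,0,0,0]],
  ],
)

```text
clock: 6.9
position: [375.9, -26.4, 115.8]
ee_rot: [-0.105, 0.994, 0.0, 0.001]
contact_force: [-0.1, -0.3, -1.5]
gripper_width: 15.0
grasp_force: 58.8
```

```bash
python3 - <<'E'
from h import *
go([506.5,0.5,115.5],12)
a=arm.get_image("scene");b=arm.get_image("top")
cv2.imwrite("pics/s4.png",a[:,:,::-1])
o=np.zeros((480,800,3),np.uint8);o[:480,:400]=cv2.resize(a[180:300,260:360],(400,480));o[:480,400:800]=cv2.resize(b[100:220,210:310],(400,480))
cv2.imwrite("pics/c4.png",o[:,:,::-1])
E
```

```text
t 6.9 pos [375.9 -26.4 115.8] yaw 12.02 F [-0.1 -0.3 -1.5] w 15.0 g 58.8
shift [-133.4   -0.9    0.5] turn [0.    0.001 0.   ]
```

View pics/c4.png

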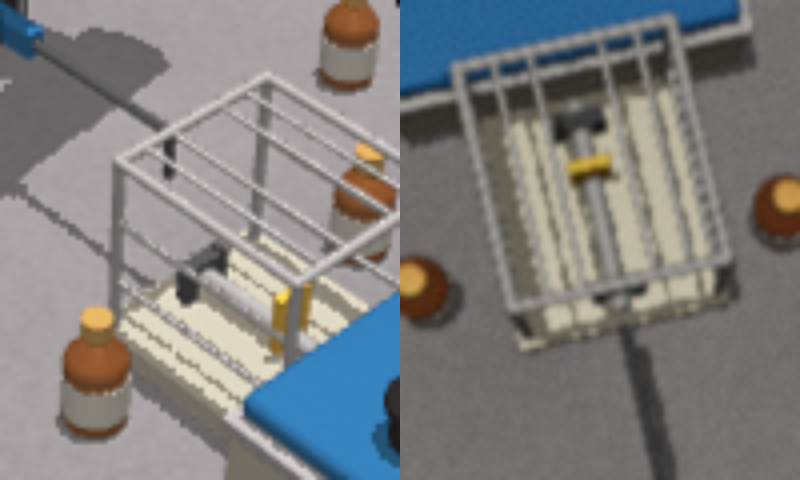

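The hook is below roof height just outside the mouth, in line with the bolt. Going in over the tab.

Emit:
servo_tool(
  rows=[
    [[10,-8,-1,0,0,0,0],[10,-24,-1,0,0,0,0],[10,-40,-1,0,0,0,0],[10,-56,-1,0,0,0,0],[10,-72,-1,0,0,0,0],[10,-88,-1,0,0,0,0],[10,-104,-1,0,0,0,0],[10,-120,-1,0,0,0,0],[10,-133,-1,0,0,0,0],[10,-133,-1,0,0,0,0]],
  ],
)

```text
clock: 8.25
position: [506.6, 0.5, 115.2]
ee_rot: [-0.105, 0.995, 0.0, 0.0]
contact_force: [-0.8, -0.7, -1.4]
gripper_width: 14.8
grasp_force: 58.8
```

```bash
python3 - <<'E'
from h import *
go([506.5,0.5,78.5],12)
a=arm.get_image("scene");b=arm.get_image("top")
cv2.imwrite("pics/s5.png",a[:,:,::-1]);cv2.imwrite("pics/t5.png",b[:,:,::-1])
o=np.zeros((480,800,3),np.uint8);o[:480,:400]=cv2.resize(a[210:300,280:355],(400,480));o[:480,400:800]=cv2.resize(b[110:200,220:295],(400,480))
cv2.imwrite("pics/c5.png",o[:,:,::-1])
E
```

```text
t 8.25 pos [5.066e+02 5.000e-01 1.152e+02] yaw 12.02 F [-0.8 -0.7 -1.4] w 14.8 g 58.8
shift [ 0.1  0.  36.7] turn [0. 0. 0.]
```

View pics/c5.png

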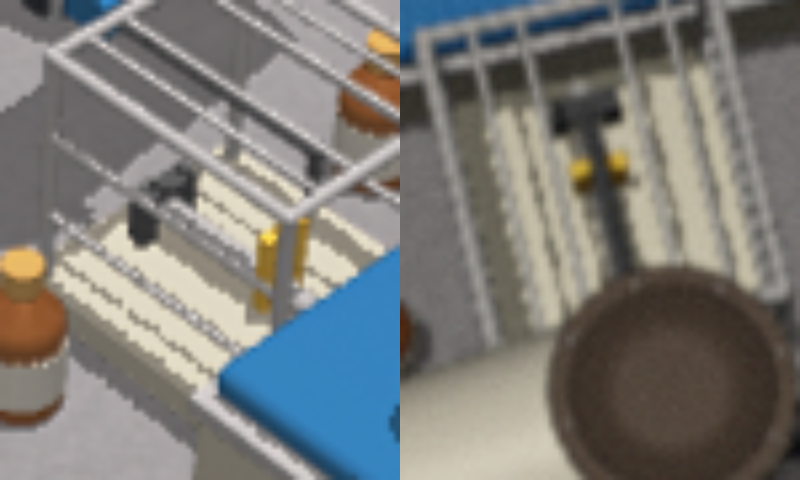

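The rod passes centrally over the tab and the hook is beyond it. Lowering the hook behind the tab, then a small pull.

Emit:
servo_tool(
  rows=[
    [[10,0,0,6,0,0,0],[10,0,0,13,0,0,0],[10,0,0,20,0,0,0],[10,0,0,27,0,0,0],[10,0,0,34,0,0,0],[10,0,0,37,0,0,0],[10,0,0,37,0,0,0],[10,0,0,37,0,0,0]],
  ],
)

```text
clock: 9.35
position: [506.0, 0.3, 78.5]
ee_rot: [-0.105, 0.994, 0.0, 0.0]
contact_force: [-0.4, -0.3, -0.5]
gripper_width: 15.3
grasp_force: 58.8
```

Emit:
servo_tool(
  rows=[
    [[10,4,0,0,0,0,0],[10,8,0,0,0,0,0],[10,12,0,0,0,0,0],[10,16,0,0,0,0,0],[10,20,0,0,0,0,0],[10,24,0,0,0,0,0],[10,28,0,0,0,0,0],[10,32,0,0,0,0,0],[10,36,0,0,0,0,0],[10,40,0,0,0,0,0]],
  ],
)

```text
clock: 10.6
position: [466.5, -8.1, 78.4]
ee_rot: [-0.105, 0.995, 0.0, 0.0]
contact_force: [3.0, 0.1, -2.4]
gripper_width: 15.1
grasp_force: 58.8
```

3 N of drag, so the bolt is following. Continuing to the stop.

Emit:
servo_tool(
  rows=[
    [[10,3,0,0,0,0,0],[10,6,0,0,0,0,0],[10,9,0,0,0,0,0],[10,12,0,0,0,0,0],[10,14,0,0,0,0,0],[10,14,0,0,0,0,0]],
  ],
)

```text
clock: 11.35
position: [456.5, -9.9, 79.0]
ee_rot: [-0.105, 0.994, 0.0, 0.004]
contact_force: [9.6, 1.2, -6.5]
gripper_width: 14.8
grasp_force: 58.5
```

The force rose to 10 N, which should be the stop. I'll ease off, raise the hook above the tab, and check the tab.

Emit:
servo_tool(
  rows=[
    [[10,1,0,0,0,0,0],[10,1,0,0,0,0,0],[10,-4,0,0,0,0,0],[10,-12,0,0,0,0,0],[10,-12,0,-8,0,0,0],[10,-12,0,-16,0,0,0],[10,-12,0,-24,0,0,0],[10,-12,0,-32,0,0,0],[10,-12,0,-38,0,0,0],[10,-12,0,-38,0,0,0]],
  ],
)

```text
clock: 12.6
position: [465.0, -8.4, 116.9]
ee_rot: [-0.105, 0.995, 0.0, 0.001]
contact_force: [0.7, 0.0, -1.8]
gripper_width: 14.8
grasp_force: 59.4
```

```bash
python3 - <<'E'
from h import *
go([376,-26.5,116],12)
S0=cv2.imread("pics/s5.png")[:,:,::-1];a=arm.get_image("scene");b=arm.get_image("top")
cv2.imwrite("pics/s6.png",a[:,:,::-1]);cv2.imwrite("pics/t6.png",b[:,:,::-1])
for n,i,roi,z in(("scene",a,(285,225,345,285),65),("top",b,(235,120,295,190),75),("scene",S0,(285,225,345,285),65)):
    for c in blobs(i,(20,120,110),(35,255,255),roi,3): r=cv2.minAreaRect(c);print(n,np.round(r[0],1),np.round(r[1],1),np.round(plane(n,r[0],z),1))
E
```

```text
t 12.6 pos [465.   -8.4 116.9] yaw 12.02 F [ 0.7  0.  -1.8] w 14.8 g 59.4
shift [90.8  0.8  0.8] turn [0.    0.001 0.   ]
scene [320.  248.5] [ 8. 11.] [629.7  18.8  65. ]
scene [316.  257.5] [3.5 2.1] [653.5  -9.5  65. ]
top [257.5 157.5] [3. 3.] [618.6  32.9  75. ]
top [264. 156.] [2. 2.] [622.3  15.6  75. ]
scene [329.7 256.9] [ 3.5 10.2] [668.9  22.7  65. ]
scene [335.8 256. ] [ 1.5 10.2] [673.9  38.4  65. ]
scene [329. 266.] [2. 2.] [696.1   1.8  65. ]
```

Emit:
servo_tool(
  rows=[
    [[10,10,0.5,0,0,0,0],[10,25,0.5,0,0,0,0],[10,40,0.5,0,0,0,0],[10,55,0.5,0,0,0,0],[10,70,0.5,0,0,0,0],[10,83,0.5,0,0,0,0],[10,91,0.5,0,0,0,0],[10,91,0.5,0,0,0,0]],
  ],
)

```text
clock: 13.7
position: [375.3, -27.0, 116.5]
ee_rot: [-0.105, 0.994, 0.0, 0.0]
contact_force: [0.3, 0.2, -1.5]
gripper_width: 15.0
grasp_force: 59.4
```

```bash
python3 - <<'E'
from h import *
go([376,-26.5,217],12)
a=arm.get_image("scene");b=arm.get_image("top")
cv2.imwrite("pics/s7.png",a[:,:,::-1]);cv2.imwrite("pics/t7.png",b[:,:,::-1])
T0=cv2.imread("pics/t3.png")[:,:,::-1]
for i in(T0,b):
    for c in blobs(i,(20,120,110),(35,255,255),(235,120,295,190),3):
        r=cv2.minAreaRect(c);print(np.round(r[0],1),np.round(r[1],1),np.round(plane("top",r[0],75),1))
o=np.zeros((540,800,3),np.uint8);o[:,:400]=cv2.resize(T0[110:200,225:292],(400,540));o[:,400:]=cv2.resize(b[110:200,225:292],(400,540))
cv2.imwrite("pics/c7.png",o[:,:,::-1])
E
```

```text
t 13.7 pos [375.3 -27.  116.5] yaw 12.03 F [ 0.3  0.2 -1.5] w 15.0 g 59.4
shift [  -0.9    0.4 -100.5] turn [0.    0.    0.001]
[256.9 140.6] [ 3.  10.2] [664.   33.7  75. ]
[260.5 157. ] [3.2 9.7] [619.8  24.9  75. ]
```

View pics/c7.png

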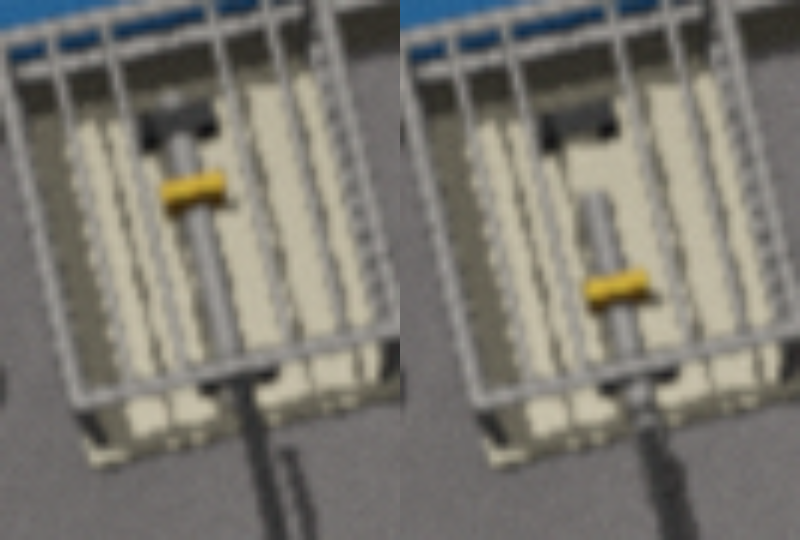

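The tab moved 45 mm on top of its initial draw, from (257,141) to (260.5,157), and a hard 10 N stop was felt. With the lid edge putting the box origin at about x=670, the bolt is at its stop. Now up and back over the stand.

Emit:
servo_tool(
  rows=[
    [[10,0,0,-10,0,0,0],[10,0,0,-30,0,0,0],[10,0,0,-50,0,0,0],[10,0,0,-70,0,0,0],[10,0,0,-90,0,0,0],[10,0,0,-100,0,0,0],[10,0,0,-100,0,0,0]],
  ],
)

```text
clock: 14.68
position: [376.0, -26.8, 216.9]
ee_rot: [-0.105, 0.995, 0.0, 0.001]
contact_force: [0.8, 0.0, -1.4]
gripper_width: 14.7
grasp_force: 59.4
```

Emit:
servo_tool(
  rows=[
    [[10,-3,-20,0,0,0,0.02],[10,-8,-55,0,0,0,0.04],[10,-14,-95,0,0,0,0.07],[10,-20,-135,0,0,0,0.1],[10,-27,-175,2,0,0,0.13],[10,-33,-215,4,0,0,0.16],[10,-39,-255,6,0,0,0.18],[10,-45,-295,8,0,0,0.21],[10,-51,-332,10,0,0,0.23],[10,-54,-350,10,0,0,0.24]],
  ],
)

```text
clock: 15.92
position: [501.1, -359.5, 203.8]
ee_rot: [0.016, 1.0, 0.001, -0.002]
contact_force: [0.7, 0.3, -1.8]
gripper_width: 15.2
grasp_force: 59.5
```

Emit:
servo_tool(
  rows=[
    [[10,0,0,0,0,0,0],[10,0,0,0,0,0,0]],
  ],
)

```text
clock: 16.18
position: [500.7, -357.4, 205.3]
ee_rot: [0.015, 1.0, 0.001, -0.001]
contact_force: [0.2, 0.4, -1.0]
gripper_width: 15.1
grasp_force: 59.5
```

```bash
python3 - <<'E'
from h import *
go([501.1,-357.8,206.7],-1.73)
a=arm.get_image("scene");cv2.imwrite("pics/s8.png",a[:,:,::-1])
I=cv2.imread("pics/s2.png")[:,:,::-1]
for i in(I,a):
    m=cv2.inRange(cv2.cvtColor(i,cv2.COLOR_RGB2GRAY),0,62)[262:290,178:196];ys,xs=np.nonzero(m);print(xs.min()+178,xs.max()+178,ys.min()+262,ys.max()+262)
    for c in blobs(i,(100,110,50),(125,255,255),(140,180,200,290),60): print(np.round(cv2.minAreaRect(c)[0],1),cv2.boundingRect(c))
print(np.mean(np.abs(I[200:285,140:200].astype(int)-a[200:285,140:200])))
E
```

```text
t 16.18 pos [ 500.7 -357.4  205.3] yaw -1.72 F [ 0.2  0.4 -1. ] w 15.1 g 59.5
shift [-0.4 -0.4 -1.4] turn [ 0.001 -0.002  0.   ]
185 188 267 278
[158.7 218.4] (154, 205, 14, 28)
185 189 268 279
[158.8 218.6] (154, 205, 14, 29)
2.0597385620915034
```

The rod sits in the gripper as before, within 1 pixel. Lowering into the saddles.

Emit:
servo_tool(
  rows=[
    [[10,0,0,20,0,0,0],[10,0,0,45,0,0,0],[10,0,0,70,0,0,0],[10,0,0,95,0,0,0],[10,0,0,115,0,0,0],[10,0,0,130,0,0,0],[10,0,0,140,0,0,0],[10,0,0,146,0,0,0],[10,0,0,149,0,0,0],[10,0,0,149,0,0,0]],
  ],
)

```text
clock: 17.48
position: [501.5, -358.1, 57.6]
ee_rot: [0.015, 1.0, -0.0, 0.0]
contact_force: [0.0, 0.1, -1.0]
gripper_width: 14.9
grasp_force: 59.4
```

Emit:
servo_tool(
  rows=[
    [[10,0,0,1,0,0,0],[10,0,0,2,0,0,0],[10,0,0,2.5,0,0,0],[10,0,0,2.5,0,0,0],[10,0,0,2.5,0,0,0]],
  ],
)

```text
clock: 18.1
position: [501.4, -358.1, 55.3]
ee_rot: [0.015, 1.0, -0.0, 0.0]
contact_force: [-1.0, 0.4, 2.9]
gripper_width: 15.0
grasp_force: 59.9
```

Seated, with +3 N upward on the tool at the original height. Opening and withdrawing.

Emit:
servo_tool(
  rows=[
    [[45,0,0,0,0,0,0],[45,0,0,0,0,0,0],[45,0,0,0,0,0,0],[45,0,0,0,0,0,0],[45,0,0,-15,0,0,0],[45,0,0,-45,0,0,0],[45,0,0,-90,0,0,0],[45,0,0,-130,0,0,0],[45,0,0,-150,0,0,0],[45,0,0,-150,0,0,0]],
  ],
)

```text
clock: 19.35
position: [502.3, -358.5, 207.9]
ee_rot: [0.015, 1.0, -0.001, 0.003]
contact_force: [-0.2, 0.1, -0.9]
gripper_width: 45.2
grasp_force: 0.0
```

```bash
python3 - <<'E'
from h import *
a=arm.get_image("scene");w=arm.get_image("wrist");p=arm.camera_params("wrist");b=arm.get_image("top")
go([0,0,0],0)
c=blobs(w,(100,110,50),(125,255,255),(0,0,560,420),200)[0];r=cv2.minAreaRect(c);print(np.round([plane("wrist",q,82,p)[:2] for q in cv2.boxPoints(r)]).tolist(),np.round(plane("wrist",r[0],82,p),1))
for c in blobs(b,(20,120,110),(35,255,255),(235,120,295,190),3): print(cv2.minAreaRect(c))
o=np.zeros((440,800,3),np.uint8);o[:400,:400]=cv2.resize(a[200:340,100:240],(400,400));o[:300,400:]=cv2.resize(w,(400,300))
cv2.imwrite("pics/c9.png",o[:,:,::-1])
E
```

```text
t 19.5 pos [ 500.6 -357.6  203.8] yaw -1.74 F [ 0.4 -0.3 -0.4] w 44.8 g 0.0
shift [510.9 342.  205.1] turn [ 0.001 -0.002 -0.03 ]
[[431.0, -364.0], [431.0, -349.0], [538.0, -350.0], [538.0, -366.0]] [ 481.6 -357.1   82. ]
((260.5000305175781, 157.00001525878906), (3.152963161468506, 9.701424598693848), 75.96376037597656)
```

View pics/c9.png

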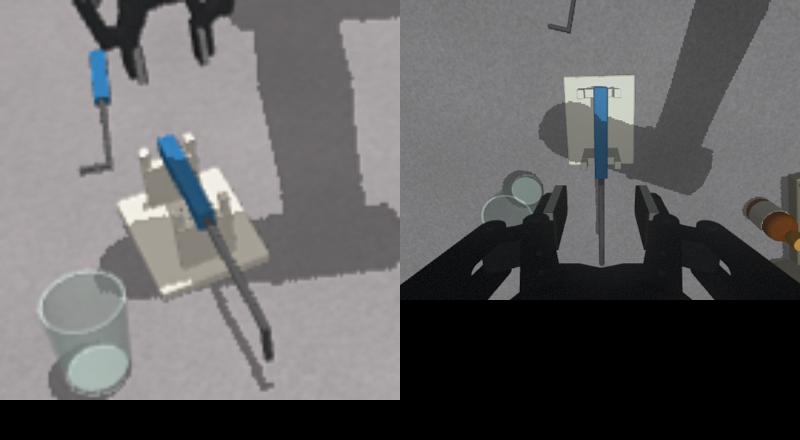

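Both views show the rod seated between the prongs on both saddles, centred at (484,-357). The gripper is clear of it and the tab hasn't moved. Handing in.

```bash
python3 -c "
from bench import arm
print(arm.job_done())"
```

```text
the job is handed in; nothing more can be done
None
```

I drew the bolt to its stop with the hooked rod, laid the rod back in its stand and let go of it, then handed the job in at about 19.5 s; the hand-in returned no verdict.

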